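# Nudge the specimen plate onto its locating pins

## Robot

A 7-joint arm with a two-finger parallel gripper is mounted at the origin on the work surface. World frame = base frame: x ahead of the robot, y to its left, z up, the work surface at z = 0. Lengths are in mm, angles in rad, forces in N, time in s.
With the tool pointing down it reaches from about 425 to 1025 mm from the base axis. Payload 9.4 kg.
Tool frame: the origin (TCP) lies on the centre line of the jaws, within the pads' length; the fingertips stand 22 mm ahead of it and the grasp point (between the pads) lies 3 mm ahead of it; y points along the fingers, z is the direction in which the jaws open and shut, and the axes are right-handed (so a half turn about y gives the same grasp; the last joint's range is limited). The gripper opens to 93 mm and grips with 3 to 60 N. Pads are 15 mm wide; open, the fingers measure 128 mm over their backs; the gripper's body (75 mm by 188 mm) begins 65 mm behind the grasp point.
Start: joints at [-1.378, 0.599, -0.003, 1.599, 0.002, 0.943, -0.08], TCP at [193.244, 698.771, 240.618] pointing down, gripper open.
Joint ranges: [-2.57, 2.57], [-0.35, 1.97], [-1.29, 1.29], [0.11, 2.56], [-1.05, 4.19], [0.11, 1.86], [-2.63, 2.63]. Speed limits (rad/s): [2.22, 2.22, 3.01, 3.01, 3.14, 3.14, 3.14].

## Interface

Orientations are given as a unit quaternion [x, y, z, w].
In Python, from bench import readout, viewer, workorder gives the robot as it stands. The module is installed in compiled form; this text tells all that it offers.
- The arm moves only by the shell command python3 -m inch 'ROWS' [FORCE]. ROWS is JSON, a list of rows, each an object with "offset": the shift along the tool's x, y, z in mm, a list of three; "dr": the turn, a rotation vector about the tool's x, y, z in rad, a list of three; "claw": the closure, from 0 (fully open) to 1 (shut). In form: [{"offset": [tx, ty, tz], "dr": [ax, ay, az], "claw": claw}, ...]. A call has 1 to 8 rows; each row is the pose to reach, as a shift and turn from the pose commanded when the call began, along the tool's axes at that moment; what a row does not reach only later rows make up. A row lasts 1/8 s, in which the tool goes at most 62.5 mm and 10.7 degrees, less where a joint would pass 70% of its speed; a pose out of reach is approached as far as the arm can. A call with a gripper value outside its range is refused whole. The fingers move at their own pace and stop on an object; FORCE is the grip in N (left out, the last holds). Time passes only in rows, so rows that repeat a pose let the fingers close. It gives the time, the measured TCP pose, the force and the opening at its end, in the units of the state.
- readout.read_state(): the state, without advancing time (a new reading comes with each control period).
- viewer.capture(name): name is "scene" or "top"; returns a dict with "image" (400x640x3 uint8, blue, green, red), "z_map" (400x640 float32, mm along the optical axis (not along the pixel's ray), 0 where there is no reading), "mtx" (3x3 intrinsics, pixels), "extrinsics" (4x4, takes a point from camera to world coordinates). Camera axes: x right, y down, z forward; pixel columns grow to the right and rows downward; lengths in mm; the calibration is good to about 2 mm. A picture is of the moment at which its call begins.
- workorder.job_done(): hands the job in, once; it reports no verdict.
The state is a dict: "time_s": time; "joint_pos": joint angles; "qd": joint speeds; "tau": joint torques, N m; "position": TCP position; "ee_rot": TCP orientation; "force": force on the tool from outside, world axes, zero at the start; "moment": the same for the moment, N m; "gripper_width": finger opening in mm.
Only numpy, scipy, OpenCV 4.12 (cv2) and the standard library are available. Lean on these libraries where they do the work, as an engineer would, in place of code of your own. Each camera call takes 0.05 s, during which the arm holds its last target.

## Task

The aluminium specimen plate of the print-photography bench lies askew on its pin fixture. Push it with the fingertips, without pinching or lifting it, until both of its holes drop over the two locating pins and it lies flat on the base, near the fence. Leave the jars, tape roll, brush tube and loupe standing where they are, and finish clear of everything.

Things in the scene. Friction and masses are not known exactly. Their poses are not given: they have to be found in the camera images.
- fixture: fixed dark steel slab, 160 (x) x 270 (y) x 12 mm thick; origin at the centre of its underside, z up, +x away from the robot, towards its fence: a bar 240 mm long on the far edge, 14 mm above the slab, inner face at x = +63.5; the other three sides are open. The seated plate is centred at x = +12, y = 0, axes along the fixture's, underside on the slab (z = 12 mm), 1.5 mm short of the fence.
- pin_left (a point): foot of the pin at fixture x = +27, y = +50 mm, where it meets the slab top (z = 12 mm). Each pin is 12 mm in diameter for 3 mm, then tapers to a flat 6 mm tip 7 mm above the slab. The pins are hidden under the plate at the start. Axes are the fixture's.
- pin_right (a point): foot of the like pin at fixture x = +27, y = -50 mm
- plate: loose aluminium plate, 100 (x) x 150 (y) x 10 mm, 0.3 to 0.5 kg, a white card and a chequered strip (near edge) on top. Origin at the centre of its underside, z up, x to its far edge. At the start it lies 16 to 22 mm short of its place towards the robot, 14 to 36 mm to the left (+y), turned up to 0.09 rad, propped on the pin tips, its near edge down on the slab (tilt about 0.1 rad).
- hole_left (a point): centre, on the underside, of the 15 mm through hole at plate x = +15, y = +50 mm; it belongs over pin_left. Axes are the plate's. A light push against the fence squares the plate up; slid along the fence, its far side drops 7 mm once both holes meet the pins, and the pins then stop it.
- hole_right (a point): the same for the hole at plate x = +15, y = -50 mm; it belongs over pin_right
- jar_a: small white jar with black lid, 48 mm across, 36 mm high, beside the fixture; loose; origin at the centre of its underside. Leave alone.
- jar_b: same as jar_a, on the other side of the fixture; loose; origin at the centre of its underside. Leave alone.
- jar_big: larger amber jar with black lid, 62 mm across, 55 mm high, beyond the fence; loose; origin at the centre of its underside. Leave alone.
- tape_roll: clear tape roll lying flat, 76 mm across, 25 mm high, beyond the fence; loose; origin at the centre of its underside. Leave alone.
- brush_tube: capped clear tube upright on a round grey foot 52 mm across, 132 mm high, beyond the fence; loose; origin at the centre of its underside. Leave alone.
- loupe: black loupe, 44 mm across, 32 mm high, near the front left corner of the fixture; loose; origin at the centre of its underside. Leave alone.
Not all that is in view belongs to the job. Of the things like the plate, leave any that is green or red; of the rest the larger one is meant.

How it is judged:
By the outcome, as a careful person would: the job done as asked, in the order asked, and still so for the second after the job is handed in, with the robot touching nothing.
It also fails if it takes over 48 s, if anything falls off the work surface, if the arm or the gripper's body presses on something with over 40 N, if the wrist force passes 120 N, or if a joint passes its speed limit or range.

## Working session

There is one attempt and no reset: what is moved stays moved. The work goes in short steps, Python scripts to look and compute and a shell command to move; the robot and the scene stay as the last step left them, time stands still between calls to the robot, and variables do not carry over. Pictures are saved under pics/ and viewed, and the job is handed in when it is done.

```bash
mkdir -p pics; ls
python3 - <<'E'
from bench import readout, viewer
import cv2, numpy as np
s=readout.read_state(); print(s)
for n in("scene","top"):
    c=viewer.capture(n); cv2.imwrite(f"pics/{n}0.png",c["image"]); np.savez(f"{n}0.npz",**c)
    print(n,c["mtx"].round(1).tolist(),c["extrinsics"].round(4).tolist())
E
```

```text
pics
{'time_s': 0.0, 'joint_pos': array([-1.37769971,  0.60011775, -0.00256933,  1.60008672,  0.00178783,
        0.94289155, -0.07980983]), 'qd': array([ 0.00065419, -0.00023173, -0.00054292, -0.00130172,  0.00114717,
        0.00055347,  0.00010915]), 'tau': array([ 1.23394755e-03, -7.65081453e+01,  1.49796277e+00, -2.52346069e+01,
       -5.23698062e-02,  1.68104150e-02,  1.30262483e-04]), 'position': array([193.11749146, 698.35973194, 239.78029749]), 'ee_rot': array([ 0.70121531, -0.09510761,  0.09504513, -0.70015574]), 'force': array([ 0.11716382, -0.15105961,  0.31895357]), 'moment': array([-0.04378487, -0.03373755, -0.00335848]), 'gripper_width': 92.74140125370988}
scene [[465.5, 0.0, 315.6], [0.0, 465.5, 194.8], [0.0, 0.0, 1.0]] [[-0.3449, 0.7376, -0.5805, 1213.834], [0.9385, 0.2611, -0.2258, 311.4319], [-0.0149, -0.6227, -0.7823, 914.3725], [0.0, 0.0, 0.0, 1.0]]
top [[414.3, 0.0, 317.2], [0.0, 414.3, 195.1], [0.0, 0.0, 1.0]] [[0.005, -0.9879, 0.155, 427.1932], [-0.9997, -0.0012, 0.0247, 44.0352], [-0.0242, -0.1551, -0.9876, 917.6797], [0.0, 0.0, 0.0, 1.0]]
```

View pics/scene0.png

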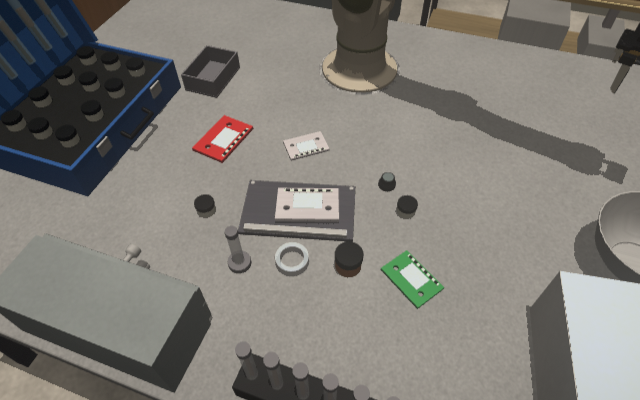

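View pics/top0.png

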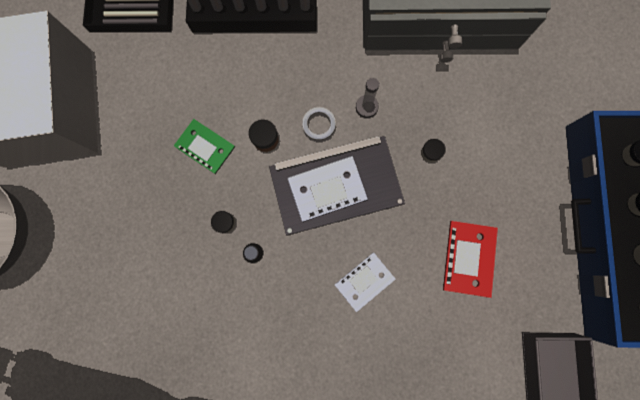

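Candidates for the plate (top view): green at (205,147), red at (470,260), small grey at (365,282) and larger grey on the fixture at (328,188). I choose the last, since it is the larger of the two uncoloured ones and lies on the fixture. Next is a close crop to check that.

```bash
cat > h.py <<'E'
import numpy as np, cv2
def load(f): 
    d=np.load(f); return {k:d[k] for k in d.files}
def ray(c,u,v):
    K=c["mtx"];E=c["extrinsics"]
    r=E[:3,:3]@np.linalg.solve(K,[u,v,1.]); return E[:3,3],r
def onplane(c,u,v,z):
    o,r=ray(c,u,v); return o+r*(z-o[2])/r[2]
def depth(c,u,v):
    o,r=ray(c,u,v); return o+r*c["z_map"][int(round(v)),int(round(u))]
def proj(c,p):
    E=c["extrinsics"]; q=E[:3,:3].T@(np.asarray(p)-E[:3,3]); q=c["mtx"]@q; return q[:2]/q[2]
def crop(c,u0,v0,w,h,s,name):
    im=c["image"][v0:v0+h,u0:u0+w]; im=cv2.resize(im,None,fx=s,fy=s,interpolation=cv2.INTER_CUBIC)
    for i in range(0,w,10): cv2.line(im,(i*s,0),(i*s,5 if i%50 else 12),(0,255,255),1)
    for i in range(0,h,10): cv2.line(im,(0,i*s),(5 if i%50 else 12,i*s),(0,255,255),1)
    cv2.imwrite(name,im)
E
python3 - <<'E'
from h import *
c=load("top0.npz"); crop(c,260,130,150,110,5,"pics/c_top0.png")
c=load("scene0.npz"); crop(c,230,165,140,80,5,"pics/c_scene0.png")
E
```

```text
(no output)
```

View pics/c_top0.png

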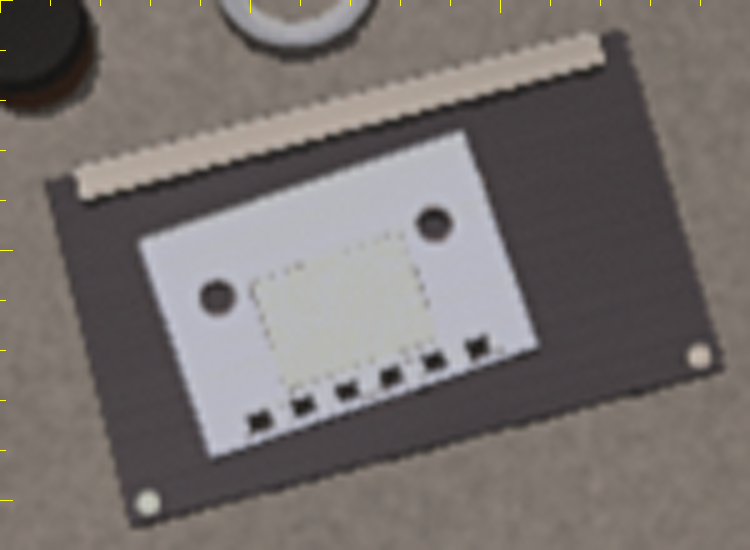

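View pics/c_scene0.png

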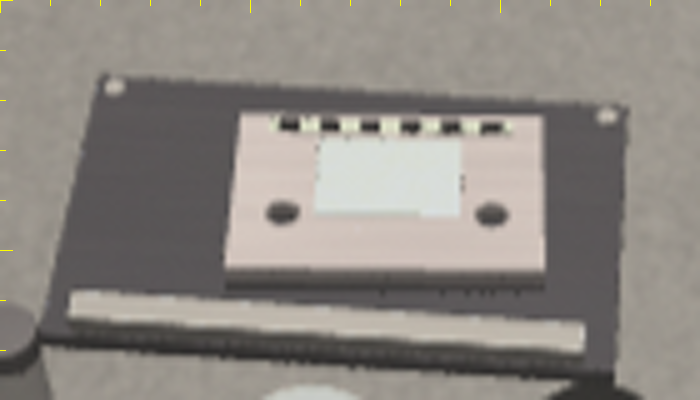

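The crop confirms it: grey plate with white card, dark holes at about (303.4,189.4) and (346.8,174.6) in the full image, slab corners about (269.6,166), (385.6,136.6), (404.4,203.6) and (286.4,235). I now fit the poses, and cross-check them with the scene camera.

```bash
cat >> h.py <<'E'
from scipy.optimize import least_squares
def fit2d(model,world):
    model=np.asarray(model,float);world=np.asarray(world,float)[:,:2]
    def f(p):
        c,s=np.cos(p[2]),np.sin(p[2]); return (model@np.array([[c,s],[-s,c]])+p[:2]-world).ravel()
    r=least_squares(f,[world[:,0].mean(),world[:,1].mean(),0.]); return r.x,r.fun.reshape(-1,2)
def tofix(F,p):
    d=np.asarray(p)[:2]-F[:2];c,s=np.cos(F[2]),np.sin(F[2]); return np.array([c*d[0]+s*d[1],-s*d[0]+c*d[1]])
def fromfix(F,p):
    c,s=np.cos(F[2]),np.sin(F[2]); return np.array([F[0]+c*p[0]-s*p[1],F[1]+s*p[0]+c*p[1]])
E
python3 - <<'E'
from h import *
np.set_printoptions(precision=2,suppress=True)
t=load("top0.npz"); s=load("scene0.npz")
M=[(80,135),(80,-135),(-80,-135),(-80,135)]
# top: image left = +y
tw=[onplane(t,260+a/5,130+b/5,12) for a,b in [(48,180),(628,33),(722,368),(132,525)]]
F,r=fit2d(M,tw); print("top fix",F,r.ravel())
sw=[onplane(s,230+a/5,165+b/5,12) for a,b in [(614,373),(40,332),(100,75),(627,106)]]
F2,r=fit2d(M,sw); print("scene fix",F2,r.ravel())
P=[(50,75),(50,-75),(-50,-75),(-50,75)]
zs=[32,32,22,22]
for nm,c,px,F_ in (("top",t,[(260+a/5,130+b/5) for a,b in [(138,240),(465,130),(540,348),(210,457)]],F),
                 ("scene",s,[(230+a/5,165+b/5) for a,b in [(545,270),(226,270),(240,113),(543,117)]],F2)):
    w=[onplane(c,u,v,z) for (u,v),z in zip(px,zs)]
    p,r=fit2d(P,w); print(nm,"plate",p,r.ravel(),"in fix",tofix(F_,p),p[2]-F_[2])
print([depth(t,u,v) for u,v in [(303,200),(328,190),(280,200),(340,160),(330,147),(263,134),(223,221),(433,150),(253,253),(319,110),(367,106),(372,85)]])
E
```

```text
top fix [592.58  24.04   0.26] [ 0.34  0.91  1.13  0.5  -1.32 -2.09 -0.15  0.68]
scene fix [596.42  26.76   0.26] [-0.11  0.78  1.17 -0.66 -0.65 -0.97 -0.41  0.85]
top plate [581.3   43.6    0.33] [ 0.56 -0.42 -0.37  0.43  0.02  0.7  -0.21 -0.71] in fix [-5.96 21.78] 0.07097196660586597
scene plate [585.19  46.07   0.33] [-0.35  0.42 -0.97 -1.28  1.36  0.92 -0.04 -0.06] in fix [-5.88 21.55] 0.07309133130276357
[array([556.97,  97.57,  21.93]), array([578.17,  42.94,  27.94]), array([557.79, 148.71,  15.73]), array([648.57,  16.18,  14.01]), array([682.38,  38.44,   0.31]), array([697.05, 184.11,  53.04]), array([509.04, 267.79,  37.22]), array([ 665.65, -185.77,   34.81]), array([441.52, 202.3 ,  31.44]), array([761.85,  63.41,  24.16]), array([764.44, -43.06,  40.79]), array([772.77, -44.43, 133.09])]
```

Both cameras agree: the plate is at fixture (-5.9, +21.7), yaw +0.072, within the stated ranges. The plan has three parts:
- Push the near edge with the open fingers, which squares the plate on the fence.
- Push the left edge in -y with the closed fingers.
- Check the result.

First comes the approach move.

```bash
cat >> h.py <<'E'
from scipy.spatial.transform import Rotation as Ro
F0=np.array([594.5,25.4,0.26])
def rel(pos,z,yaw,P=None):
    """offset and dr to TCP at world xy pos, height z, jaws along fixture y, from state"""
    from bench import readout
    s=readout.read_state(); R=Ro.from_quat(s["ee_rot"])
    c,n=np.cos(yaw),np.sin(yaw)
    best=None
    for g in (1,-1):
        X=np.array([c,n,0])*g; Z=np.array([-n,c,0])*g; Y=np.array([0,0,-1.])
        T=Ro.from_matrix(np.c_[X,Y,Z]); d=(R.inv()*T).as_rotvec()
        off=R.inv().apply(np.r_[pos,z]-s["position"])
        print("g",g,"offset",off.round(1),"dr",d.round(3))
    print("t",s["time_s"],"pos",s["position"].round(1),"fix",tofix(F0,s["position"]).round(1),"force",s["force"].round(1),"w",round(s["gripper_width"],1),"q7",s["joint_pos"].round(2))
E
python3 - <<'E'
from h import *
p=fromfix(F0,[-95,21]); print(p); rel(p,120,0.26)
from bench import readout
print(Ro.from_quat(readout.read_state()["ee_rot"]).as_matrix().round(2))
E
```

```text
[497.29426049  21.27153711]
g 1 offset [ 473.6  120.7 -571.4] dr [ 0.001 -0.53  -0.   ]
g -1 offset [ 473.6  120.7 -571.4] dr [0.000e+00 2.612e+00 2.000e-03]
t 0.1 pos [193.1 698.4 239.8] fix [-214.9  753.5] force [-0.2  0.7 -0.3] w 92.7 q7 [-1.38  0.6  -0.    1.6   0.    0.94 -0.08]
[[ 0.96 -0.    0.27]
 [-0.27 -0.    0.96]
 [ 0.   -1.   -0.  ]]
```

```bash
python3 -m inch '[{"offset":[60,0,-72],"dr":[0,-0.07,0],"claw":0},{"offset":[120,0,-144],"dr":[0,-0.14,0],"claw":0},{"offset":[180,0,-216],"dr":[0,-0.2,0],"claw":0},{"offset":[240,0,-290],"dr":[0,-0.27,0],"claw":0},{"offset":[300,0,-362],"dr":[0,-0.34,0],"claw":0},{"offset":[360,0,-434],"dr":[0,-0.4,0],"claw":0},{"offset":[420,0,-506],"dr":[0,-0.47,0],"claw":0},{"offset":[474,0,-571],"dr":[0,-0.53,0],"claw":0}]'
python3 - <<'E'
from h import *
rel(fromfix(F0,[-95,21]),120,0.26)
E
```

```text
time_s: 1.1
position: [399.0, 240.9, 240.6]
ee_rot: [-0.701, -0.093, 0.092, 0.701]
force: [0.5, 0.1, 0.3]
gripper_width: 93.1
g 1 offset [  37.9  120.7 -237.6] dr [0.    0.002 0.   ]
g -1 offset [  37.9  120.7 -237.6] dr [ 0.    -3.139 -0.   ]
t 1.1 pos [399.  240.9 240.6] fix [-133.5  258.5] force [0.5 0.1 0.3] w 93.1 q7 [-0.57  0.29 -0.12  2.17  0.06  0.68  1.1 ]
```

```bash
python3 -m inch '[{"offset":[10,0,-60],"dr":[0,0,0],"claw":0},{"offset":[20,0,-120],"dr":[0,0,0],"claw":0},{"offset":[30,0,-180],"dr":[0,0,0],"claw":0},{"offset":[38,0,-235],"dr":[0,0,0],"claw":0},{"offset":[38,60,-238],"dr":[0,0,0],"claw":0},{"offset":[38,120,-238],"dr":[0,0,0],"claw":0},{"offset":[38,120,-238],"dr":[0,0,0],"claw":0},{"offset":[38,120,-238],"dr":[0,0,0],"claw":0}]'
python3 - <<'E'
from h import *
rel(fromfix(F0,[-85,21.7]),38,0.26)
E
```

```text
time_s: 2.1
position: [496.9, 22.8, 121.9]
ee_rot: [0.701, 0.092, -0.092, -0.701]
force: [0.3, -0.2, -0.1]
gripper_width: 93.0
g 1 offset [10.  83.9 -0.9] dr [0.    0.001 0.   ]
g -1 offset [10.  83.9 -0.9] dr [ 1.000e-03 -3.141e+00 -0.000e+00]
t 2.1 pos [496.9  22.8 121.9] fix [-95.   22.6] force [ 0.3 -0.2 -0.1] w 93.0 q7 [-0.13  0.52 -0.05  2.22  0.06  0.41  1.61]
```

```bash
python3 -m inch '[{"offset":[5,40,0],"dr":[0,0,0],"claw":0},{"offset":[10,75,0],"dr":[0,0,0],"claw":0},{"offset":[10,84,0],"dr":[0,0,0],"claw":0},{"offset":[10,84,0],"dr":[0,0,0],"claw":0},{"offset":[10,84,0],"dr":[0,0,0],"claw":0}]'
python3 - <<'E'
from h import *
from bench import viewer
rel(fromfix(F0,[-70,21.7]),38,0.26)
for n in("scene","top"):
    c=viewer.capture(n); np.savez(f"{n}1.npz",**c)
    crop(c,*( (230,150,150,110) if n=="scene" else (260,130,150,110)),5,f"pics/c_{n}1.png")
E
```

```text
time_s: 2.72
position: [506.8, 25.2, 38.4]
ee_rot: [0.701, 0.093, -0.091, -0.701]
force: [-0.3, -0.6, -0.5]
gripper_width: 92.7
g 1 offset [14.8  0.4 -0.7] dr [0.    0.    0.002]
g -1 offset [14.8  0.4 -0.7] dr [ 4.000e-03 -3.141e+00 -1.000e-03]
t 2.725 pos [506.8  25.2  38.4] fix [-84.8  22.4] force [-0.3 -0.6 -0.5] w 92.7 q7 [-0.14  0.68 -0.03  2.24  0.07  0.22  1.59]
```

View pics/c_scene1.png

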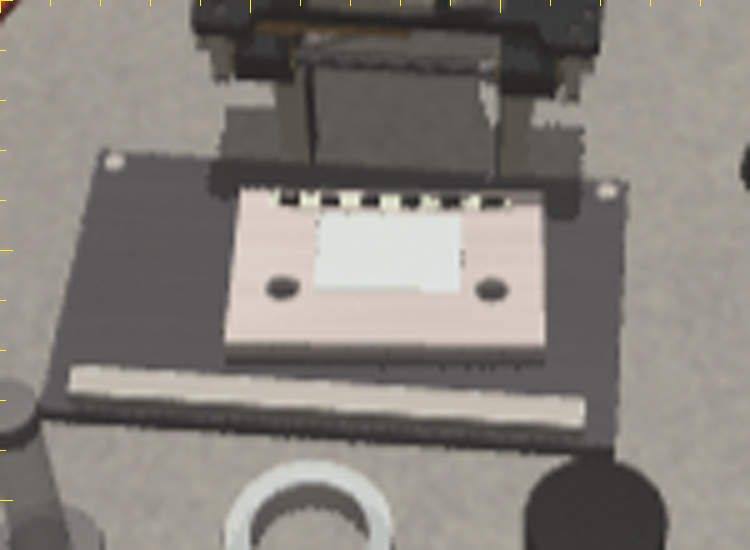

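View pics/c_top1.png

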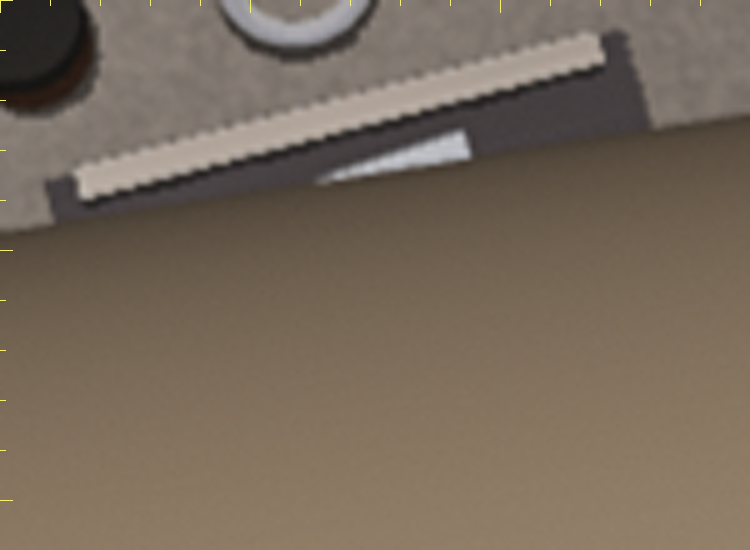

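The scene crop shows the fingers (cols 310 and 515) standing behind the plate's near edge, which spans cols 240 to 543, so they are well centred. I start the push.

```bash
python3 -m inch '[{"offset":[6,1,0],"dr":[0,0,0],"claw":0},{"offset":[12,1,0],"dr":[0,0,0],"claw":0},{"offset":[16,1,0],"dr":[0,0,0],"claw":0},{"offset":[19,1,0],"dr":[0,0,0],"claw":0},{"offset":[22,1,0],"dr":[0,0,0],"claw":0},{"offset":[25,1,0],"dr":[0,0,0],"claw":0},{"offset":[28,1,0],"dr":[0,0,0],"claw":0},{"offset":[31,1,0],"dr":[0,0,0],"claw":0}]'
python3 - <<'E'
from h import *
from bench import viewer
rel(fromfix(F0,[-44,21.7]),37,0.26)
for n in("scene",):
    c=viewer.capture(n); np.savez(f"{n}2.npz",**c)
    crop(c,*( (230,150,150,110) if n=="scene" else (260,130,150,110)),5,f"pics/c_{n}2.png")
E
```

```text
time_s: 3.82
position: [536.1, 33.1, 35.6]
ee_rot: [0.701, 0.092, -0.092, -0.701]
force: [-1.0, -0.5, -1.8]
gripper_width: 93.0
g 1 offset [10.5 -1.4 -0.8] dr [ 0. -0. -0.]
g -1 offset [10.5 -1.4 -0.8] dr [0.    3.142 0.   ]
t 3.825 pos [536.1  33.1  35.6] fix [-54.5  22.5] force [-1.  -0.5 -1.8] w 93.0 q7 [-0.15  0.7  -0.03  2.17  0.07  0.27  1.59]
```

View pics/c_scene2.png

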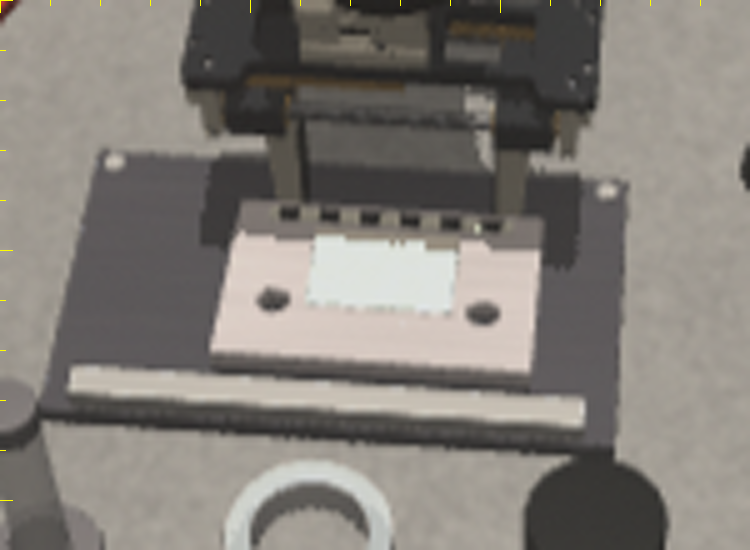

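The plate is now square to the fingers and about 10 mm from the fence. I continue the push and watch the force.

```bash
python3 -m inch '[{"offset":[2,-1,0],"dr":[0,0,0],"claw":0},{"offset":[4,-1,0],"dr":[0,0,0],"claw":0},{"offset":[6,-1,0],"dr":[0,0,0],"claw":0},{"offset":[7,-1,0],"dr":[0,0,0],"claw":0},{"offset":[8,-1,0],"dr":[0,0,0],"claw":0}]'; python3 -m inch '[{"offset":[1,0,0],"dr":[0,0,0],"claw":0},{"offset":[1,0,0],"dr":[0,0,0],"claw":0}]'
python3 - <<'E'
from h import *
from bench import viewer
rel(fromfix(F0,[-44,21.7]),37,0.26)
for n in("scene",):
    c=viewer.capture(n); np.savez(f"{n}3.npz",**c)
    crop(c,*( (230,150,150,110) if n=="scene" else (260,130,150,110)),5,f"pics/c_{n}3.png")
E
```

```text
time_s: 4.5
position: [543.2, 35.0, 36.6]
ee_rot: [0.701, 0.091, -0.092, -0.701]
force: [-3.8, -1.0, 2.4]
gripper_width: 92.8
time_s: 4.75
position: [543.3, 35.0, 36.5]
ee_rot: [0.701, 0.091, -0.093, -0.701]
force: [-4.9, -1.4, 3.8]
gripper_width: 92.6
g 1 offset [ 3.  -0.5 -0.7] dr [ 0.     0.    -0.003]
g -1 offset [ 3.  -0.5 -0.7] dr [-0.004 -3.141 -0.   ]
t 4.75 pos [543.3  35.   36.5] fix [-47.   22.4] force [-4.9 -1.4  3.8] w 92.6 q7 [-0.15  0.7  -0.03  2.15  0.07  0.29  1.59]
```

View pics/c_scene3.png

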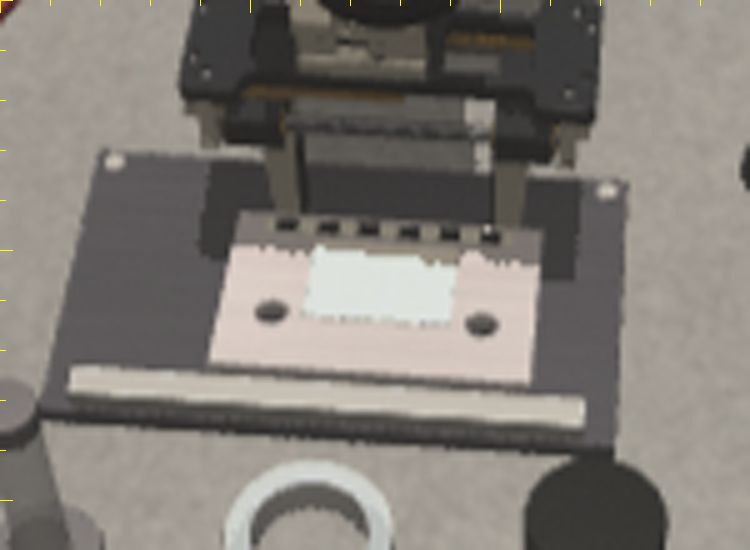

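Run:
```python
from h import *
np.set_printoptions(precision=2,suppress=True)
s=load("scene3.npz"); F2=[596.42,26.76,.26]
for z,px in ((32,[(208,363),(530,383)]),(22,[(540,233),(240,212)]),(26,[(70,367),(584,398),(68,392),(583,428)])):
    for a,b in px: print(z,a,b,tofix(F2,onplane(s,230+a/5,150+b/5,z)))
im=s["image"][210:245,265:345]; cv2.imwrite("pics/z3.png",cv2.resize(im,None,fx=10,fy=10,interpolation=cv2.INTER_CUBIC))
```

```text
32 208 363 [ 61.6  -55.41]
32 530 383 [60.62 93.97]
22 540 233 [-35.28  92.83]
22 240 212 [-36.59 -55.3 ]
26 70 367 [  64.98 -120.52]
26 584 398 [ 62.8 119.1]
26 68 392 [  78.98 -118.8 ]
26 583 428 [ 79.32 119.48]
```

View pics/z3.png

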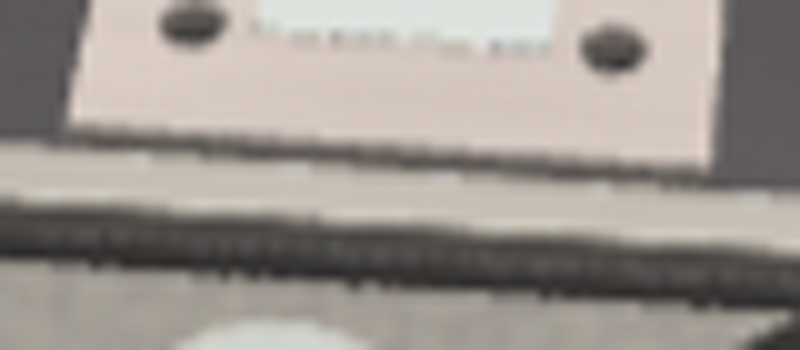

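The plate is flush with the fence and square to it, centred at about fixture y = +19. I back off, close the fingers and go round to the left edge.

```bash
python3 -m inch '[{"offset":[-12,0,0],"dr":[0,0,0],"claw":0},{"offset":[-12,-40,0],"dr":[0,0,0],"claw":1},{"offset":[-12,-70,20],"dr":[0,0,0],"claw":1},{"offset":[15,-70,65],"dr":[0,0,0],"claw":1},{"offset":[56,-70,104],"dr":[0,0,0],"claw":1},{"offset":[56,-70,106],"dr":[0,0,0],"claw":1},{"offset":[56,-70,106],"dr":[0,0,0],"claw":1}]' 10
python3 - <<'E'
from h import *
from bench import viewer
rel(fromfix(F0,[10,128]),38,0.26)
for n in("scene",):
    c=viewer.capture(n); np.savez(f"{n}4.npz",**c)
    crop(c,*( (230,150,150,110) if n=="scene" else (260,130,150,110)),5,f"pics/c_{n}4.png")
E
```

```text
time_s: 5.68
position: [571.1, 152.1, 106.4]
ee_rot: [0.701, 0.092, -0.092, -0.701]
force: [-0.2, -0.3, 0.4]
gripper_width: 37.6
g 1 offset [ 0.1 68.4 -0.4] dr [ 0.     0.001 -0.   ]
g -1 offset [ 0.1 68.4 -0.4] dr [-0.000e+00 -3.141e+00 -1.000e-03]
t 5.675 pos [571.1 152.1 106.4] fix [  9.9 128.5] force [-0.2 -0.3  0.4] w 37.6 q7 [-0.34  0.62 -0.02  2.02  0.02  0.51  1.45]
```

View pics/c_scene4.png

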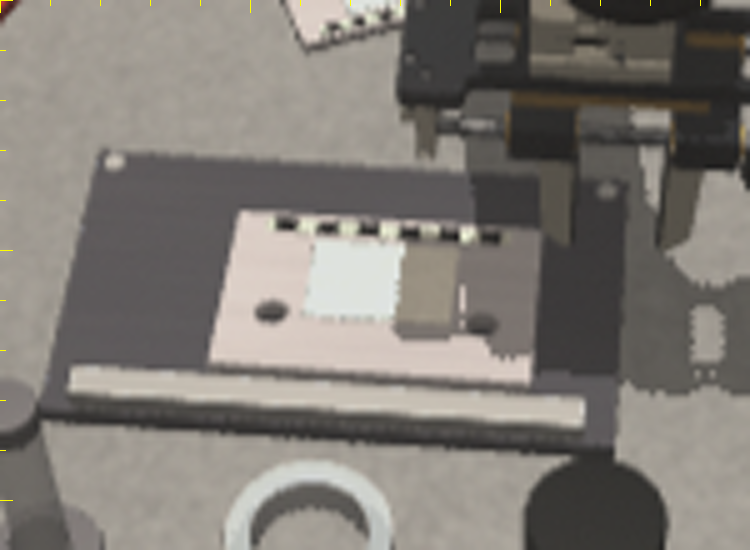

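The plate held its place. The fingers are still closing, so I wait two rows before descending.

```bash
python3 -m inch '[{"offset":[0,0,0],"dr":[0,0,0],"claw":1},{"offset":[0,0,0],"dr":[0,0,0],"claw":1},{"offset":[0,20,0],"dr":[0,0,0],"claw":1},{"offset":[0,50,0],"dr":[0,0,0],"claw":1},{"offset":[0,68,0],"dr":[0,0,0],"claw":1},{"offset":[0,68,0],"dr":[0,0,0],"claw":1},{"offset":[0,68,0],"dr":[0,0,0],"claw":1}]'
python3 - <<'E'
from h import *
from bench import viewer
rel(fromfix(F0,[10,112]),38,0.26)
for n in("scene",):
    c=viewer.capture(n); np.savez(f"{n}5.npz",**c)
    crop(c,*( (230,150,150,110) if n=="scene" else (260,130,150,110)),5,f"pics/c_{n}5.png")
E
```

```text
time_s: 6.6
position: [571.9, 152.2, 39.2]
ee_rot: [-0.701, -0.092, 0.091, 0.701]
force: [0.3, -1.1, 0.7]
gripper_width: 0.6
g 1 offset [ -0.8   1.2 -16.4] dr [ 0.    -0.     0.001]
g -1 offset [ -0.8   1.2 -16.4] dr [-1.000e-03  3.142e+00  0.000e+00]
t 6.6 pos [571.9 152.2  39.2] fix [ 10.8 128.4] force [ 0.3 -1.1  0.7] w 0.6 q7 [-0.35  0.72 -0.02  2.05  0.03  0.37  1.45]
```

View pics/c_scene5.png

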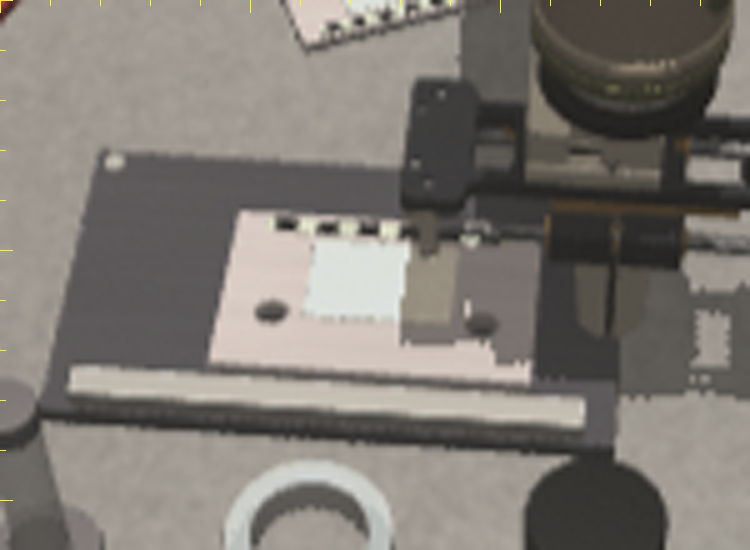

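```bash
python3 -m inch '[{"offset":[0,1,-6],"dr":[0,0,0],"claw":1},{"offset":[0,2,-12],"dr":[0,0,0],"claw":1},{"offset":[0,2,-16],"dr":[0,0,0],"claw":1},{"offset":[0,2,-19],"dr":[0,0,0],"claw":1},{"offset":[0.5,2,-22],"dr":[0,0,0],"claw":1},{"offset":[1,2,-25],"dr":[0,0,0],"claw":1},{"offset":[1,2,-27],"dr":[0,0,0],"claw":1},{"offset":[1,2,-29],"dr":[0,0,0],"claw":1}]'
python3 - <<'E'
from h import *
from bench import viewer
rel(fromfix(F0,[10,92.5]),38,0.26)
for n in("scene",):
    c=viewer.capture(n); np.savez(f"{n}6.npz",**c)
    crop(c,*( (230,150,150,110) if n=="scene" else (260,130,150,110)),5,f"pics/c_{n}6.png")
E
```

```text
time_s: 7.65
position: [580.0, 124.6, 36.6]
ee_rot: [-0.701, -0.092, 0.092, 0.701]
force: [-0.7, 1.4, 0.0]
gripper_width: 0.7
g 1 offset [-1.4 -1.4 -7.1] dr [-0.  0. -0.]
g -1 offset [-1.4 -1.4 -7.1] dr [-0.    -3.141  0.   ]
t 7.65 pos [580.  124.6  36.6] fix [11.4 99.6] force [-0.7  1.4  0. ] w 0.7 q7 [-0.29  0.73 -0.02  2.04  0.04  0.37  1.48]
```

View pics/c_scene6.png

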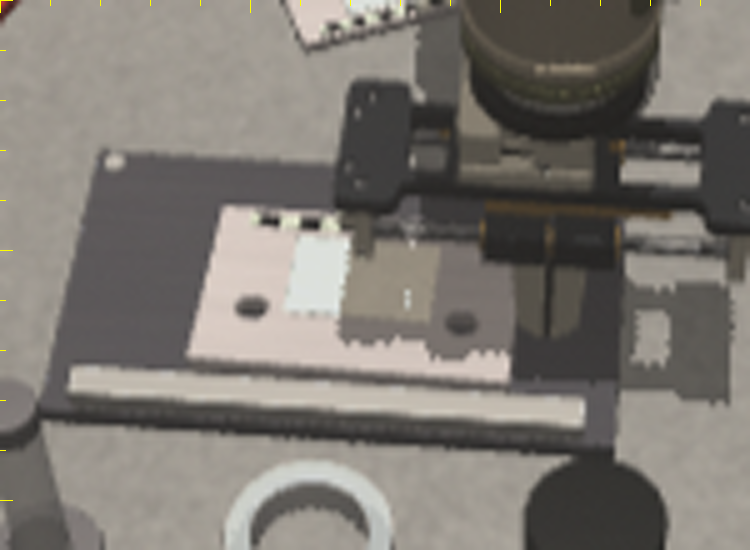

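Run:
```python
from h import *
np.set_printoptions(precision=2,suppress=True)
F2=[596.42,26.76,.26]
for f in (3,6):
    s=load(f"scene{f}.npz"); im=s["image"][195:250,255:350]; cv2.imwrite(f"pics/z{f}b.png",cv2.resize(im,None,fx=8,fy=8,interpolation=cv2.INTER_CUBIC))
s=load("scene6.npz")
for z,px in ((32,[(188,357),(511,381)]),(22,[(221,205)])):
    for a,b in px: print(z,a,b,tofix(F2,onplane(s,230+a/5,150+b/5,z)))
```

```text
32 188 357 [ 58.99 -65.2 ]
32 511 381 [60.23 85.2 ]
22 221 205 [-40.24 -65.31]
```

View pics/z6b.png

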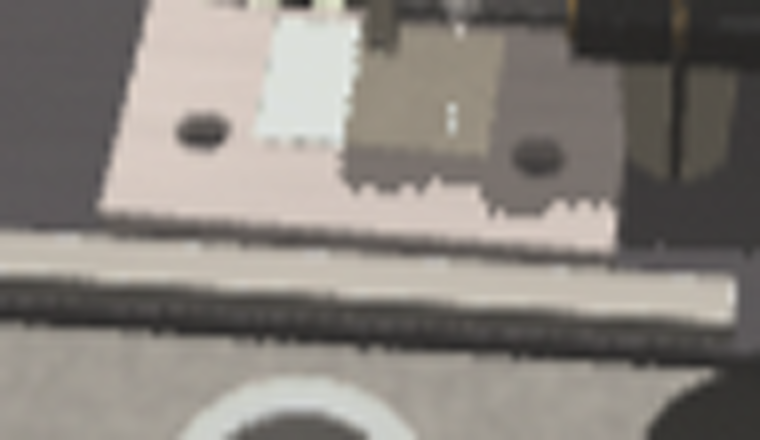

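The plate is at y ≈ +10 and has turned a little clockwise, with its right end about 2 mm off the fence. I move the contact 10 mm towards the near edge so that the push turns it back, then continue.

```bash
python3 -m inch '[{"offset":[0,-1,3],"dr":[0,0,0],"claw":1},{"offset":[-10,-1,3],"dr":[0,0,0],"claw":1},{"offset":[-10,-1,-1],"dr":[0,0,0],"claw":1},{"offset":[-10,-1,-3],"dr":[0,0,0],"claw":1},{"offset":[-10,-1,-5],"dr":[0,0,0],"claw":1},{"offset":[-10,-1,-7],"dr":[0,0,0],"claw":1},{"offset":[-10,-1,-7],"dr":[0,0,0],"claw":1}]'
python3 - <<'E'
from h import *
from bench import viewer
rel(fromfix(F0,[0,90]),38,0.26)
for n in("scene",):
    c=viewer.capture(n); np.savez(f"{n}7.npz",**c)
    crop(c,*( (230,150,150,110) if n=="scene" else (260,130,150,110)),5,f"pics/c_{n}7.png")
E
```

```text
time_s: 8.57
position: [572.4, 114.9, 37.7]
ee_rot: [0.701, 0.092, -0.091, -0.701]
force: [0.1, 0.2, 0.0]
gripper_width: 0.6
g 1 offset [-1.6 -0.3 -2.1] dr [ 0. -0.  0.]
g -1 offset [-1.6 -0.3 -2.1] dr [-0.     3.141  0.   ]
t 8.575 pos [572.4 114.9  37.7] fix [ 1.6 92.1] force [0.1 0.2 0. ] w 0.6 q7 [-0.28  0.72 -0.02  2.06  0.05  0.36  1.49]
```

View pics/c_scene7.png

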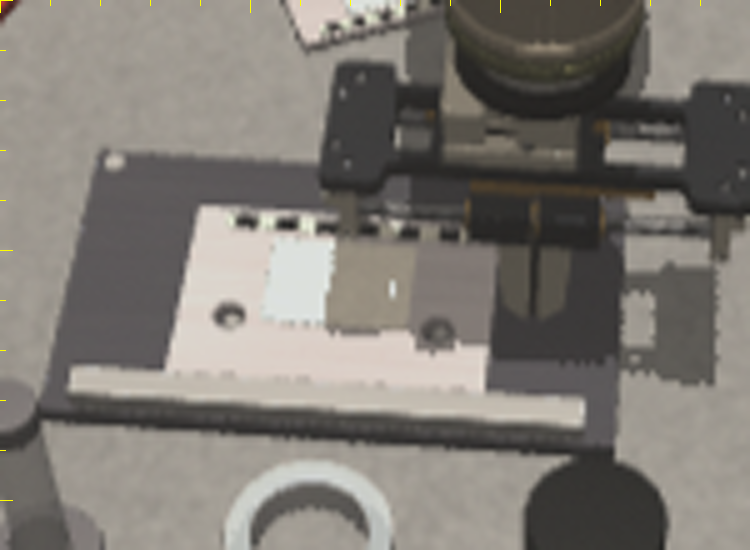

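The plate has dropped and the pin tips show in both holes, at crop (229,315) and (437,331). I back away to the left, rise clear and check with both cameras.

```bash
python3 -m inch '[{"offset":[0,0,10],"dr":[0,0,0],"claw":1},{"offset":[0,-50,14],"dr":[0,0,0],"claw":1},{"offset":[0,-110,14],"dr":[0,0,0],"claw":1},{"offset":[0,-170,30],"dr":[0,0,0],"claw":1},{"offset":[-50,-180,60],"dr":[0,0,0],"claw":1},{"offset":[-100,-180,90],"dr":[0,0,0],"claw":1},{"offset":[-110,-180,140],"dr":[0,0,0],"claw":1},{"offset":[-110,-180,190],"dr":[0,0,0],"claw":1}]'; python3 -m inch '[{"offset":[0,0,60],"dr":[0,0,0],"claw":1},{"offset":[0,0,120],"dr":[0,0,0],"claw":1},{"offset":[0,0,180],"dr":[0,0,0],"claw":1},{"offset":[0,0,180],"dr":[0,0,0],"claw":1},{"offset":[0,0,180],"dr":[0,0,0],"claw":1}]'
python3 - <<'E'
from h import *
from bench import viewer
rel(fromfix(F0,[0,90]),38,0.26)
for n in("scene","top"):
    c=viewer.capture(n); np.savez(f"{n}8.npz",**c); cv2.imwrite(f"pics/{n}8.png",c["image"])
    crop(c,*( (230,160,140,85) if n=="scene" else (260,130,150,110)),5,f"pics/c_{n}8.png")
E
```

```text
time_s: 9.62
position: [415.2, 271.9, 218.2]
ee_rot: [-0.701, -0.092, 0.092, 0.701]
force: [0.1, 1.0, 0.5]
gripper_width: 0.8
time_s: 10.25
position: [370.0, 444.2, 217.3]
ee_rot: [0.701, 0.092, -0.092, -0.701]
force: [-0.2, -0.3, 0.4]
gripper_width: 0.5
g 1 offset [ 108.9  179.6 -372.4] dr [ 0.001  0.001 -0.001]
g -1 offset [ 108.9  179.6 -372.4] dr [-1.00e-03 -3.14e+00 -1.00e-03]
t 10.25 pos [370.  444.2 217.3] fix [-109.3  462.5] force [-0.2 -0.3  0.4] w 0.5 q7 [-0.94  0.45 -0.05  1.96  0.03  0.73  0.82]
```

View pics/c_scene8.png

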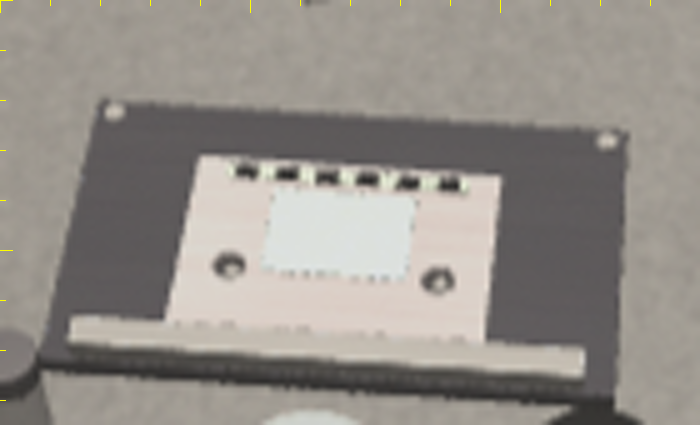

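View pics/c_top8.png

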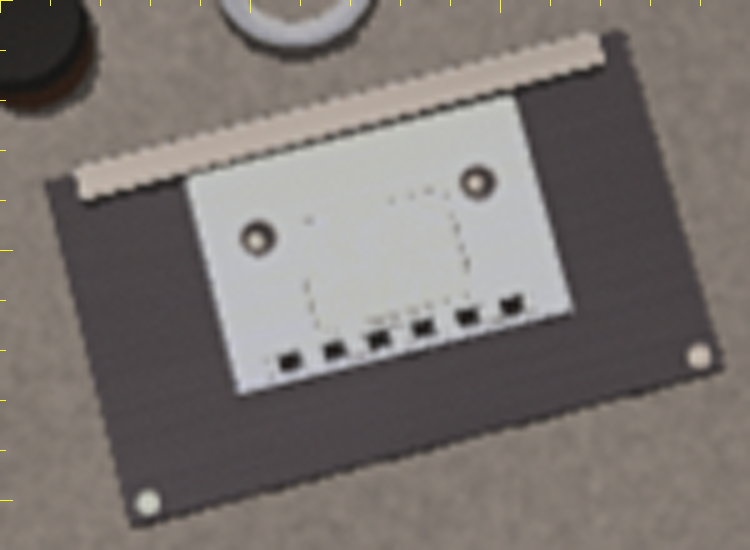

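View pics/scene8.png

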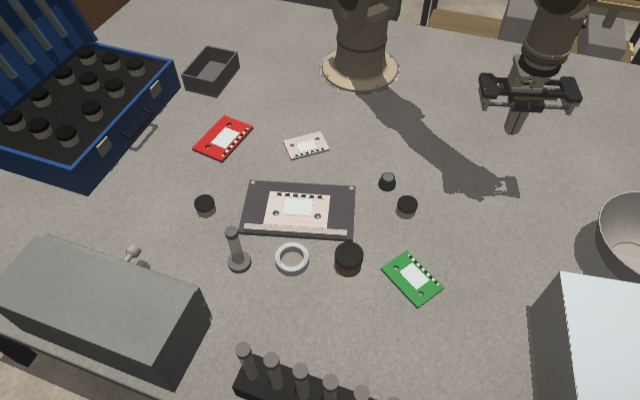

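Both views show the pin tips in both holes, the plate parallel to the fence, and everything else apparently unmoved. I confirm flatness, pose and undisturbed objects with numbers.

Run:
```python
from h import *
np.set_printoptions(precision=2,suppress=True)
t=load("top8.npz"); F=np.array([592.58,24.04,.26])
px=[(260+a/5,130+b/5) for a,b in [(188,178),(516,96),(573,312),(238,394)]]
p,r=fit2d([(50,75),(50,-75),(-50,-75),(-50,75)],[onplane(t,u,v,22) for u,v in px]); print("plate in fix",tofix(F,p),p[2]-F[2],r.ravel())
# flatness from depth, top & slab
def reg(c,F,x,y):
    pts=[]
    for X in x:
        for Y in y:
            w=fromfix(F,[X,Y]); u,v=proj(c,[*w,20]); pts.append([X,Y,depth(c,u,v)[2]])
    return np.array(pts)
for nm,c,FF in(("top",t,F),("scene",load("scene8.npz"),np.array([596.42,26.76,.26]))):
    for lab,x,y in(("plate",range(-30,55,5),range(-30,31,5)),("slab",range(-70,60,5),range(-125,-85,5))):
        q=reg(c,FF,x,y); A=np.c_[q[:,:2],np.ones(len(q))]; k=np.linalg.lstsq(A,q[:,2],rcond=None)[0]; print(nm,lab,"slopes",k[:2].round(4),"z0",k[2])
a=load("top0.npz")["image"].astype(int); d=np.abs(t["image"].astype(int)-a).max(2)>60
d[130:240,260:410]=0; n,_,st,ce=cv2.connectedComponentsWithStats(d.astype(np.uint8)); print("top changes", [(s[4],c.round()) for s,c in zip(st[1:],ce[1:]) if s[4]>4])
a=load("scene0.npz")["image"].astype(int); d=np.abs(load("scene8.npz")["image"].astype(int)-a).max(2)>60
n,_,st,ce=cv2.connectedComponentsWithStats(d.astype(np.uint8)); print("scene changes", [(s[4],c.round()) for s,c in zip(st[1:],ce[1:]) if s[4]>4])
```

```text
plate in fix [11.69 -1.15] -0.01612713976797278 [ 0.62  0.45 -0.37  0.37 -0.19 -0.13 -0.06 -0.69]
top plate slopes [-0. -0.] z0 23.328154342011825
top slab slopes [0.   0.01] z0 13.95735340905944
scene plate slopes [-0.01  0.  ] z0 22.506851751459294
scene slab slopes [-0.14 -0.08] z0 6.54759581044665
top changes [(np.int32(12014), array([180., 323.])), (np.int32(2226), array([ 22., 307.])), (np.int32(5348), array([ 69., 380.])), (np.int32(54), array([193., 398.]))]
scene changes [(np.int32(1112), array([560.,  15.])), (np.int32(7), array([594.,   0.])), (np.int32(693), array([625.,  57.])), (np.int32(4340), array([531.,  84.])), (np.int32(24), array([331.,  60.])), (np.int32(6), array([614.,  61.])), (np.int32(18), array([331.,  68.])), (np.int32(5293), array([503., 127.])), (np.int32(172), array([362.,  85.])), (np.int32(4307), array([437., 150.])), (np.int32(1296), array([302., 209.])), (np.int32(16), array([292., 190.])), (np.int32(14), array([287., 194.])), (np.int32(30), array([286., 207.])), (np.int32(8), array([277., 212.])), (np.int32(17), array([317., 215.]))]
```

The plate is flat: both views give a slope of 0.01 or less, with its top 22.5–23.3 mm above the table. It is at fixture (11.7, -1.2) within the pin clearance, and outside the fixture area only the arm and its shadow changed. I hand in.

Run:
```python
from bench import workorder
print(workorder.job_done())
```

```text
the job is handed in; nothing more can be done
None
```

The plate is seated: both holes are over the pins and it lies flat on the slab near the fence. I pushed its near edge with the open fingertips until it squared against the fence. Then I slid it along with the closed fingertips on its left edge until it dropped, and withdrew with the arm clear. It was handed in at about 10.4 s.

**Last checks:**
- **Pins:** the pin tips show in both holes in both views.
- **Flatness:** the plate's slope is 0.01 or less in both views. Its top reads 22.5–23.3 mm above the table against the nominal 22 mm, within the calibration.
- **Position:** the fit gives fixture (11.7, -1.2) mm and yaw -0.016 rad, against (12, 0) and 0. That is inside the 1.5 mm pin clearance and the camera accuracy.
- **Other objects:** in the picture differences, only the arm, its shadow and the plate changed. I saw no movement of the jars, tape roll, brush tube or loupe.
- **Forces:** the highest reading at the end of a move was about 6 N.

**Disagreements:**
- **Cameras:** the two views placed the fixture about 4 mm apart in x and 3 mm in y, so I relied on positions measured within one view and on contact force.
- **Slab slope:** the scene camera's reading of the bare slab gave a false slope of -0.14. Something in front of the slab probably caught some of the sample points, though I did not check this. The top view gave 0.01 or less.

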